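# Draw up the cam joint of a shoe-rack tier

## Task

The tier of the flat-pack shoe rack lies upside down on the bench with one end panel still standing two or three millimetres off the plank. Take the flat screwdriver out of the tool stand, set its blade in the slot of the cam at that open end and turn it clockwise so that the cam grabs the bolt and draws the panel in until the joint is closed and snug, but stop there: do not overtighten it, force the blade, or push the panel or the cam with the robot's hand. Then stand the screwdriver back in a hole of the tool stand and let go, leaving everything else where it is.

Things in the scene. Friction and masses are not known exactly. Their poses are not given: they have to be found in the camera images.
- driver_grip (a point): Centre of the flat screwdriver's handle: thick, square, dark wood, 26 x 26 mm, 85 mm long, four flat sides along the point's x and y. The tool stands upright (z up) in one of the stand's three holes (which one varies). Below: a steel collar 29 mm across, 8 mm high, its underside 50 mm below this point and resting on the stand, then a 10 mm round shaft and the blade.
- driver_tip (a point): Tip of the screwdriver's blade, 145 mm below the handle's centre on the tool's axis. The flat blade is 14 mm wide along x and 2.6 to 3.2 mm thick along y (thinnest at the tip).
- driver: The whole flat screwdriver, 0.14 to 0.28 kg; origin on its axis under the collar, 50 mm below the handle's centre and 95 mm above the tip.
- cam: Cam to be turned: zinc disc 34 mm across, flush with the plank's upper face at its open end, one straight slot 23 long, 4.2 wide, 7 mm deep (its lips lie 1.2 mm lower than the face). Origin: centre of the face, at the slot; x along the slot, z up; a small black arrow points to -y, at first towards the open panel. Tightens clockwise from above (yaw falls), stays where it is left. The cam at the other end is done.
- bolt: Bolt from the open panel into the plank, under the cam; only its shank shows, in the gap. Origin: centre of its 8 mm head. The cam turns 0 to 0.8 rad at 0.06 N m until it catches the head, then draws 4.6 mm per rad at about 0.13 N m till the joint closes 0.65 to 1.3 rad from the start (the bolt's depth varies, unseen); then the torque climbs within 0.15 rad. Snug: 0.18 to 0.25 N m felt at the tool; over 0.3: too tight.
- panel: The open end panel: a board 160 wide, 22 thick and 115 mm high, upright across the plank's end, with two short pegs on its top edge, guided by two dowels in the plank's end that drag with 6 N. Origin: bottom centre of its inner face, at bench level; axes as the rack's. It slides only along the rack's y. No hand needs to touch it.
- rack: Rack tier, fixed, upside down on a thin mat: pale plank 160 (x) x 360 (y) x 40 mm, upper face 44 mm above the bench, an end panel already tight at its +y end. Origin: bench level under the plank's centre. The open end is the -y one, at the robot's right, y = -180 mm: gap = -180 mm minus the panel's y in this frame, 2 to 3 mm at first. Cam axis at x 0, y -146 mm. Panels are 119 mm high, pegs 129.
- stand: Tool stand, fixed: plywood, 210 (x) x 70 (y) mm, its 18 mm top board's upper face 110 mm above the bench, with three through holes of 20 mm diameter at x = -70, 0 and +70 mm, y = 0; open at the sides below, floor 10 mm above the bench. Origin: bench level under its centre. Two more tools stand in it.
- awl: Bystander in the stand: awl with a round pear-shaped handle 32 mm thick, 64 mm high. Origin under the handle.
- file: Bystander in the stand: round file with a slim round handle 25 mm thick, 99 mm high. Origin under the handle.
- polish_tin: Bystander: flat dark tin, 72 mm across, 26 mm high, on the plank between the cams. Origin under its centre.
- last: Bystander: wooden shoe last, 265 mm long, 100 mm high, to the left of the rack. Origin under it.
- shoe: Bystander: black shoe, 285 mm long, 100 mm high, to the robot's left. Origin under it.
- hammer: Bystander: hammer, 250 mm long, lying beyond the stand. Origin under its middle.
- glue_jar: Bystander: amber jar, 68 mm across, 85 mm high, to the right of the stand. Origin under its centre.
- heel: Bystander: rubber heel block, 70 x 66 x 24 mm, on the plank near the open end. Origin under its centre.
Not all that is in view belongs to the job. What is shaped like the stand but yellow is not meant.

How it is judged (in metres and radians):
On the way, in this order (a step that is already met when the one before it is completed fails the run):
1. the screwdriver's blade sits in the slot of the open end's cam (z of driver_tip in the frame of cam below -0.004 m and horizontal distance between driver_tip and cam below 0.006 m and angle between the x axis of driver_tip and the x axis of cam, either way round below 0.25 rad), for 0.2 s.
2. turned with the blade in its slot, the cam has drawn the panel in: gap under 0.8 mm, the bolt pulling with 12 N or more (y of panel in the frame of rack above -0.1808 m and contact force between cam and bolt above 12 N and z of driver_tip in the frame of cam below -0.002 m and horizontal distance between driver_tip and cam below 0.008 m), for 0.2 s.
At the end, for the whole second after the job is handed in: The panel is drawn up to the plank (gap under 0.8 mm) and stays clamped, the bolt still pulling on the cam with 8 to 45 N; the screwdriver stands upright (within 7 degrees) in a hole of the tool stand, its collar down on the board (within 4 mm), released (y of panel in the frame of rack above -0.1808 m and contact force between cam and bolt between 8 and 45 N and angle between driver_grip's own z axis and vertical below 0.12 rad and z of driver_grip in the frame of stand between 0.156 and 0.164 m and x of driver_grip in the frame of stand between -0.082 and 0.082 m and y of driver_grip in the frame of stand between -0.012 and 0.012 m); the robot touches nothing.
It fails at once if the joint is overtightened: the bolt is pulled with more than 45 N (contact force between cam and bolt above 45 N).
It fails at once if the hand or arm pushes the open panel (over 2 N) (contact force between any of the fingers, the arm and panel above 2 N).
It fails at once if the hand or arm touches the cam (over 2 N) (contact force between any of the fingers, the arm and cam above 2 N).
It fails at once if the blade is forced in the cam (contact forces over 90 N) (contact force between driver and cam above 90 N).
It fails at once if a bystander is moved by more than 3 cm (distance of any of awl, file, polish_tin, last, shoe, hammer, glue_jar, heel from where it was at the start of the episode above 0.03 m).
It also fails if it takes over 72 s, if anything falls off the work surface, if the arm or the gripper's body presses on something with over 40 N, if the wrist force passes 120 N, or if a joint passes its speed limit or range.

## Robot

A 6-joint arm with a two-finger parallel gripper is mounted at the origin on the work surface. World frame = base frame: x ahead of the robot, y to its left, z up, the work surface at z = 0. Lengths are in m, angles in degrees, forces in N, time in s.
With the tool pointing down it reaches from about 0.275 to 0.85 m from the base axis. Payload 5.2 kg.
Tool frame: the origin (TCP) lies at the very end of the fingers, on their centre line; the grasp point (between the pads) lies ctrl.tcp_to_grasp behind it (ctrl.tcp_to_grasp is the distance from the TCP to the grasp point, in m); z points along the fingers, y is the line along which they close (so a half turn about z gives the same grasp; the last joint's range is limited). The gripper opens to 85 mm and grips with 20 to 120 N. Pads are 22 mm wide; open, the fingers measure 114 mm over their backs; the gripper's body (76 mm by 85 mm) begins 54 mm behind the grasp point. The pads swing forward as they close: fully open they stand 13 mm farther back than shut.
Start: joints at [55.187, 14.817, 87.949, -0, 77.235, -11.62], TCP at [0.217, 0.506, 0.231] pointing down, gripper open.
Joint ranges: [-179.93, 179.93], [-52.35, 119.4], [10.71, 147.94], [-69.91, 249.91], [12.55, 155.21], [-178.61, 178.61]. Speed limits (degrees/s): [147.25, 147.25, 180, 180, 180, 180].

## Interface

Orientations are given as a 3x3 rotation matrix whose columns are the frame's x, y, z axes.
In Python, from station import ctrl gives the robot as it stands. The module is installed in compiled form; this text tells all that it offers.
- The arm moves only by the tool jog_arm, never from a script. Its arguments are lists of equal length, an entry for each row: "delta_pos": the shift along the tool's x, y, z in mm, a list of three; "twist": the turn, a rotation vector about the tool's x, y, z in degrees, a list of three; "grip": the closure, from 0 (fully open) to 1 (shut). In form: {"delta_pos": [[dx, dy, dz], ...], "twist": [[wx, wy, wz], ...], "grip": [grip, ...]}. A call has 1 to 10 rows; each row shifts and turns the commanded pose from where the row before left it, along the tool's axes as they then stand; what a row does not reach is not made up. A row lasts 1/10 s, in which the tool goes at most 50 mm and 8.59 degrees, less where a joint would pass 70% of its speed; a pose out of reach is approached as far as the arm can. A call with a gripper value outside its range is refused whole. The fingers move at their own pace and stop on an object; "grip_force" is the grip in N (left out, the last holds). Time passes only in rows, so rows that do not move let the fingers close. It gives the time, the measured TCP pose, the force, the opening and the grip force at its end, in the units of the state.
- ctrl.sense(): the state, without advancing time (a new reading comes with each control period).
- ctrl.capture(name): name is "scene" or "side" or "wrist"; returns the picture (420x560x3 uint8, blue, green, red); there is no depth.
- ctrl.get_calibration(name): a dict with "camera_matrix" (3x3 intrinsics, pixels), "origin" and "rotation" of the camera in the world; the wrist camera has in their place "mount" (4x4, takes a point from camera to tool coordinates, whose origin is the TCP and whose axes are the flange's). Camera axes: x right, y up, looking along -z (the intrinsics and any distortion apply to the point x, -y, -z); pixel columns grow to the right and rows downward; lengths in m; the calibration is good to about 2 mm. A picture is of the moment at which its call begins: read the wrist's pose just before it. get_calibration takes no time and is no camera call.
- ctrl.close_job(): hands the job in; it is judged then, once.
The state is a dict: "clock": time; "q": joint angles; "qd": joint speeds; "joint_efforts": joint torques, N m; "ee_pos": TCP position; "tcp_rot": TCP orientation; "force": force on the tool from outside, world axes, zero at the start; "torque": the same for the moment, N m; "finger_gap": finger opening in m; "finger_force": force on a finger pad.
Only numpy, scipy, OpenCV 4.12 (cv2) and the standard library are available. Lean on these libraries where they do the work, as an engineer would, in place of code of your own. Each camera call takes 0.05 s, during which the arm holds its last target. There are 200 camera calls.

## Working session

There is one attempt and no reset: what is moved stays moved. The work goes in short steps, Python scripts to look and compute and a tool call to move; the robot and the scene stay as the last step left them, time stands still between calls to the robot, and variables do not carry over. Pictures are saved under pics/ and viewed, at most 10 in all, crops included, and the job is handed in when it is done.

Besides the shell and the picture viewer there is one more tool, called after "Call:" as name(argument=value, ...) on one line, values as JSON. jog_arm: Moves the arm, as the interface text tells. Its arguments: {"type":"object","properties":{"delta_pos":{"type":"array"},"twist":{"type":"array"},"grip":{"type":"array"},"grip_force":{"type":"number"}},"required":["delta_pos","twist","grip"]}

```bash
mkdir -p pics; cat > h.py <<'E'
import numpy as np, cv2
from station import ctrl
def cam(name, s=None):
    c=ctrl.get_calibration(name); K=np.array(c["camera_matrix"])
    if "mount" in c:
        s=s or ctrl.sense(); M=np.array(c["mount"]); R=np.array(s["tcp_rot"])
        return K,np.array(s["ee_pos"])+R@M[:3,3],R@M[:3,:3],c
    return K,np.array(c["origin"]),np.array(c["rotation"]),c
def ray(C,uv):
    K,o,R,c=C; d=np.array(c.get("distortion",c.get("dist_coeffs",np.zeros(5))),float)
    p=cv2.undistortPoints(np.array([[uv]],float),K,d)[0,0]
    v=R@np.array([p[0],-p[1],-1]); return o,v/np.linalg.norm(v)
def onplane(C,uv,z):
    o,v=ray(C,uv); return o+v*(z-o[2])/v[2]
def proj(C,P):
    K,o,R,c=C; p=R.T@(np.array(P)-o); p=p*[1,-1,-1]
    d=np.array(c.get("distortion",c.get("dist_coeffs",np.zeros(5))),float)
    return cv2.projectPoints(p[None],np.zeros(3),np.zeros(3),K,d)[0].ravel()
E
python3 - <<'E'
from h import *
s=ctrl.sense(); print(s)
for n in("scene","side","wrist"):
    print(n,ctrl.get_calibration(n))
    cv2.imwrite(f"pics/{n}0.png",ctrl.capture(n))
E
python3 -c "
import cv2,numpy as np
a=[cv2.imread(f'pics/{n}0.png') for n in('scene','side')]
print(a[0].shape)"; ls
```

```text
{'clock': 0.0, 'q': array([ 5.51889969e+01,  1.48584102e+01,  8.80121608e+01, -2.32471582e-04,
        7.72330287e+01, -1.16201786e+01]), 'qd': array([ 0.04831194, -0.00969864, -0.04708552, -0.03945289,  0.09175918,
       -0.01578208]), 'joint_efforts': array([-7.42980192e-04, -4.46034765e+01, -2.90565330e+01, -7.18482115e-04,
        1.17522734e-02,  2.61197933e-06]), 'ee_pos': array([0.21626515, 0.50512414, 0.23047507]), 'tcp_rot': array([[-9.19198584e-01,  3.93792971e-01, -1.02897505e-03],
       [ 3.93794151e-01,  9.19197452e-01, -1.48682622e-03],
       [ 3.60329533e-04, -1.77189292e-03, -9.99998365e-01]]), 'force': array([0.10502757, 0.36458998, 0.05131711]), 'torque': array([ 0.03057797, -0.02313902, -0.01730079]), 'finger_force': 0.0, 'finger_gap': 0.08529608565986559}
scene {'camera_matrix': array([[500.17811113,   0.        , 284.0343329 ],
       [  0.        , 500.17811113, 215.04665795],
       [  0.        ,   0.        ,   1.        ]]), 'origin': array([1.27211408, 0.45017314, 1.11017703]), 'rotation': array([[-0.47122489, -0.65310926,  0.59278613],
       [ 0.881820
[... 328 characters left out ...]
 array([[ 0.93762941,  0.15896715, -0.30916102],
       [-0.34679666,  0.48950091, -0.80007558],
       [ 0.02414886,  0.8573904 ,  0.51409973]])}
wrist {'camera_matrix': array([[344.38933258,   0.        , 283.62904589],
       [  0.        , 344.38933258, 206.0757944 ],
       [  0.        ,   0.        ,   1.        ]]), 'mount': array([[ 7.37749078e-04,  9.54885278e-01,  2.96974009e-01,
         7.60805780e-02],
       [ 9.99999598e-01, -5.53225945e-04, -7.05386547e-04,
        -7.64272559e-04],
       [-5.09269501e-04,  2.96974410e-01, -9.54885302e-01,
        -1.43418378e-01],
       [ 0.00000000e+00,  0.00000000e+00,  0.00000000e+00,
         1.00000000e+00]])}
(420, 560, 3)
h.py
pics
```

View pics/scene0.png

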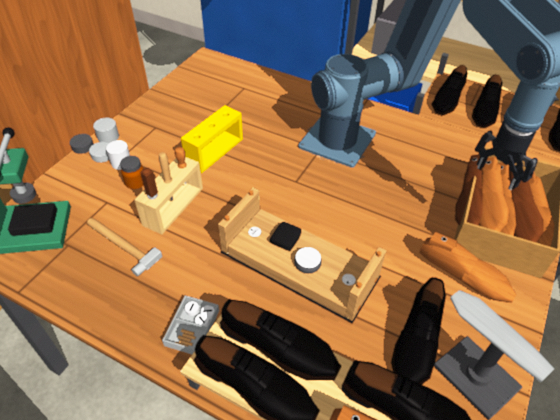

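View pics/side0.png

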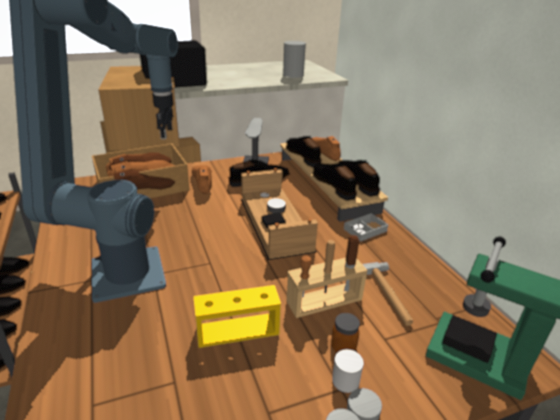

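The upright tools in the stand are the only things that could be mistaken for the driver:

| Candidate | Scene pixel | Side pixel |
|---|---|---|
| Dark handle | (149,182) | (352,250) |
| Slim handle | (165,166) | (330,257) |
| Small brown handle | (180,157) | (306,266) |

The yellow stand, at scene (212,137), is a decoy. The dark, thick handle fits the description, so I'll check it in a crop.

```bash
python3 - <<'E'
from h import *
a=cv2.imread('pics/scene0.png');b=cv2.imread('pics/side0.png')
A=cv2.resize(a[130:250,110:210],None,fx=4,fy=4,interpolation=2)  #400x480
B=cv2.resize(b[225:325,280:375],None,fx=4,fy=4,interpolation=2) #380x400
B=cv2.copyMakeBorder(B,0,80,0,0,0)
cv2.imwrite('pics/crop1.png',np.hstack([A,B]))
C=cv2.resize(a[180:320,210:395],None,fx=4,fy=4,interpolation=2)
cv2.imwrite('pics/crop2.png',C)
E
```

```text
(no output)
```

View pics/crop1.png

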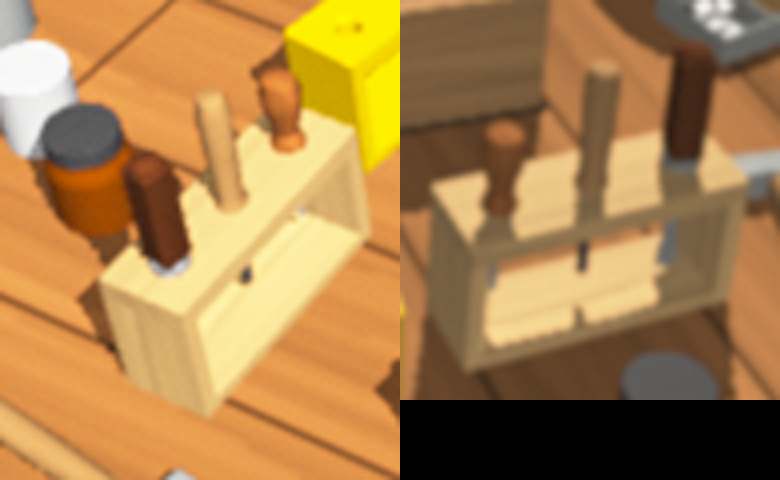

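View pics/crop2.png

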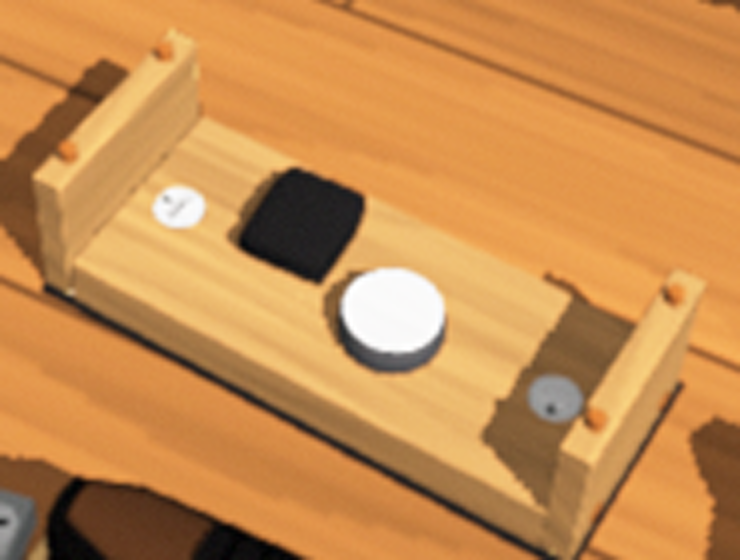

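```bash
python3 - <<'E'
from h import *
S=cam('scene');T=cam('side')
p=lambda C,u,z:np.round(onplane(C,u,z),4)
print('top scene',p(S,(148.7,171.2),.2025),'side',p(T,(353,237.5),.2025))
print('collar bottom scene',p(S,(152.5,197.5),.11),'side',p(T,(350.5,266),.11))
A=[p(S,u,.11) for u in [(135.5,200.5),(162,209.5),(198,161.3)]];print('stand',A)
e=A[2]-A[1];print(np.linalg.norm(e),np.linalg.norm(A[0]-A[1]),np.degrees(np.arctan2(e[1],e[0])))
c=p(S,(255,231.75),.044);d=p(S,(349,279.5),.044);print('cams',c,d,np.linalg.norm(c-d),np.degrees(np.arctan2(*(d-c)[1::-1])))
# refine cam by white mask
a=cv2.imread('pics/scene0.png');print(a[231,255],a[200,135])
E
```

```text
top scene [ 0.5883 -0.2978  0.2025] side [ 0.594  -0.2983  0.2025]
collar bottom scene [ 0.5969 -0.2992  0.11  ] side [ 0.5946 -0.3057  0.11  ]
stand [array([ 0.6283, -0.3324,  0.11  ]), array([ 0.6201, -0.2493,  0.11  ]), array([ 0.4145, -0.2747,  0.11  ])]
0.2071630275893843 0.08350359273707926 -172.95731497440465
cams [ 0.5196 -0.0208  0.044 ] [0.5403 0.2705 0.044 ] 0.292034552750184 85.93535071506844
[204 205 207] [109 173 218]
```

The crops confirm it: the dark square handle with the steel collar is the driver, at about (0.593, -0.299). The cam is at about (0.520, -0.021). Stand length 207 mm (given 210) and cam spacing 292 mm both match the description.

Call:
jog_arm(delta_pos=[[0,0,-25],[0,0,-25],[0,0,-25],[0,0,-25],[-15,-46,0],[-15,-46,0],[-15,-46,0],[-15,-46,0],[-15,-46,0],[-15,-46,0]], twist=[[0,0,-7.5],[0,0,-7.5],[0,0,-7.5],[0,0,-7.5],[0,0,0],[0,0,0],[0,0,0],[0,0,0],[0,0,0],[0,0,0]], grip=[0,0,0,0,0,0,0,0,0,0])

```text
clock: 1.15
ee_pos: [0.3388, 0.2404, 0.3312]
tcp_rot: [[-0.993, -0.119, 0.0], [-0.119, 0.993, 0.0], [-0.0, 0.0, -1.0]]
force: [1.4, -0.0, 0.4]
finger_gap: 0.0855
finger_force: 0.0
```

Call:
jog_arm(delta_pos=[[-15,-46,0],[-15,-46,0],[-15,-46,0],[-15,-46,0],[-15,-46,0],[-15,-46,0],[-15,-46,0],[-15,-46,0],[-15,-46,0],[-15,-46,0]], twist=[[0,0,0],[0,0,0],[0,0,0],[0,0,0],[0,0,0],[0,0,0],[0,0,0],[0,0,0],[0,0,0],[0,0,0]], grip=[0,0,0,0,0,0,0,0,0,0])

```text
clock: 2.15
ee_pos: [0.5425, -0.1987, 0.3309]
tcp_rot: [[-0.993, -0.118, -0.0], [-0.118, 0.993, 0.0], [0.0, 0.0, -1.0]]
force: [-0.3, 0.8, 0.5]
finger_gap: 0.0855
finger_force: 0.0
```

Call:
jog_arm(delta_pos=[[-15,-46,0],[-15,-46,0],[0,0,0]], twist=[[0,0,0],[0,0,0],[0,0,0]], grip=[0,0,0])

```text
clock: 2.45
ee_pos: [0.5835, -0.2904, 0.3273]
tcp_rot: [[-0.994, -0.114, -0.004], [-0.114, 0.994, 0.001], [0.003, 0.001, -1.0]]
force: [0.0, 0.3, -1.1]
finger_gap: 0.0849
finger_force: 0.0
```

```bash
python3 - <<'E'
from h import *
s=ctrl.sense(); print(s['clock'],s['q'].round(1),s['ee_pos'].round(4),np.array(s['tcp_rot']).round(3).tolist(),ctrl.tcp_to_grasp)
C=cam('wrist',s); cv2.imwrite('pics/w1.png',ctrl.capture('wrist'))
print(proj(C,[.593,-.299,.2025]),proj(C,[.52,-.021,.044]))
E
```

```text
2.45 [-3.620e+01  2.370e+01  6.230e+01 -1.000e-01  9.430e+01 -1.327e+02] [ 0.5835 -0.2904  0.3273] [[-0.994, -0.114, -0.004], [-0.114, 0.994, 0.001], [0.003, 0.001, -1.0]] 0.0187
[272.10622446 208.16248445] [508.23005176 137.4730939 ]
```

View pics/w1.png

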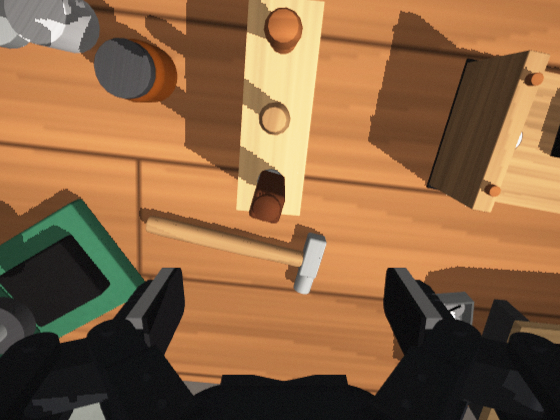

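The wrist view shows the driver's top face at about (267,208), where the prediction was (272,208). The file (274,118) and awl (283,30) sit along the stand. I'll zoom in for the yaw.

```bash
python3 - <<'E'
from h import *
a=cv2.imread('pics/w1.png')
cv2.imwrite('pics/crop3.png',cv2.resize(a[160:230,235:310],None,fx=8,fy=8,interpolation=2))
E
```

```text
(no output)
```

View pics/crop3.png

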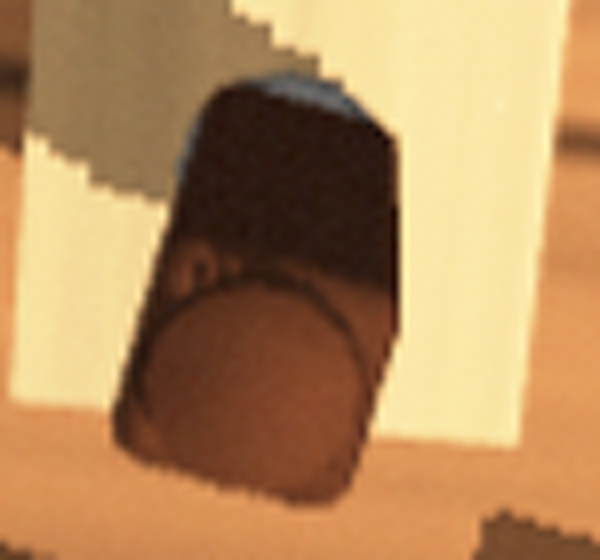

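```bash
python3 - <<'E'
from h import *
C=cam('wrist'); o=np.array([235,160])
f=lambda u,z:onplane(C,np.array(u)/8+o,z)
for a,b,z in [((130,455),(310,505),.2025),((350,490),(393,345),.2025),((122,425),(180,215),.2025),((225,90),(390,150),.12),((10,400),(520,445),.11)]:
    d=f(b,z)-f(a,z);print(np.degrees(np.arctan2(d[1],d[0])).round(1),np.linalg.norm(d).round(4))
c=f((256,385),.2025);print('centre',c)
s=ctrl.sense();R=np.array(s['tcp_rot']);print('tool yaw',np.degrees(np.arctan2(R[1,0],R[0,0])),'delta tool mm',R.T@(c-s['ee_pos'])*1e3,s['ee_pos'])
E
```

```text
80.1 0.0193
170.8 0.0163
170.4 0.0231
76.2 0.0228
91.3 0.0707
centre [ 0.59306972 -0.30002276  0.2025    ]
tool yaw -173.3882335085266 delta tool mm [ -9.08923094 -13.99724627 125.64128711] [ 0.58286635 -0.28743482  0.32820483]
```

Call:
jog_arm(delta_pos=[[-9,-14,0],[0,0,0],[0,0,30],[0,0,0],[0,0,0]], twist=[[0,0,8.3],[0,0,8.3],[0,0,0],[0,0,0],[0,0,0]], grip=[0,0,0,0,0])

```text
clock: 3.0
ee_pos: [0.5929, -0.2961, 0.3013]
tcp_rot: [[-0.986, 0.169, -0.001], [0.169, 0.986, 0.001], [0.002, 0.001, -1.0]]
force: [0.7, 0.3, 0.8]
finger_gap: 0.0854
finger_force: 0.0
```

```bash
python3 - <<'E'
from h import *
s=ctrl.sense();R=np.array(s['tcp_rot']);print('tool yaw',np.degrees(np.arctan2(R[1,0],R[0,0])),s['ee_pos'],R.T@(np.array([.5931,-.300,.151])-s['ee_pos'])*1e3)
C=cam('wrist',s);im=ctrl.capture('wrist');cv2.imwrite('pics/w2.png',im)
u=proj(C,[.5931,-.3,.2025]).astype(int);print(u)
x0,y0=u-[55,60]; k=im[y0:y0+110,x0:x0+110]
cv2.imwrite('pics/crop4.png',cv2.resize(k,None,fx=5,fy=5,interpolation=2));print(x0,y0)
E
```

```text
tool yaw 170.28282572996935 [ 0.59288407 -0.29613187  0.30133777] [ -1.11291     -3.92445254 150.33234244]
[279 208]
224 148
```

View pics/crop4.png

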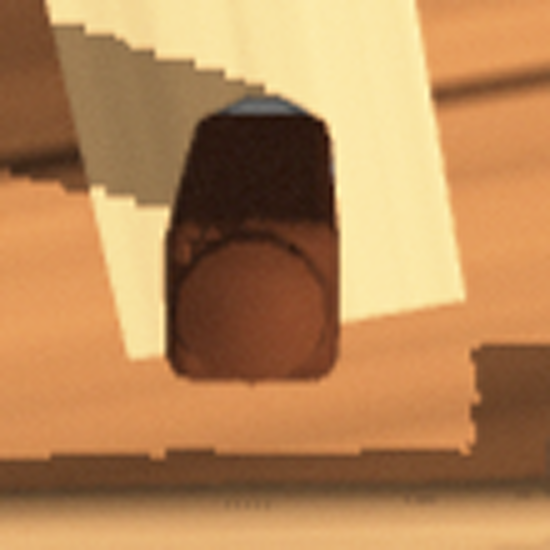

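The handle is now square with the gripper. It is centred about 7 mm toward the tool's -y, so I'll shift by that and descend.

Call:
jog_arm(delta_pos=[[-1,-7,0],[0,0,25],[0,0,25],[0,0,25],[0,0,25],[0,0,25],[0,0,25],[0,0,0],[0,0,0]], twist=[[0,0,0],[0,0,0],[0,0,0],[0,0,0],[0,0,0],[0,0,0],[0,0,0],[0,0,0],[0,0,0]], grip=[0,0,0,0,0,0,0,0,0])

```text
clock: 3.95
ee_pos: [0.5936, -0.3051, 0.1523]
tcp_rot: [[-0.985, 0.17, 0.001], [0.17, 0.985, -0.001], [-0.001, -0.0, -1.0]]
force: [0.2, -0.1, 1.5]
finger_gap: 0.0856
finger_force: 0.0
```

Call:
jog_arm(delta_pos=[[0,0,0],[0,0,0],[0,0,0],[0,0,0],[0,0,0],[0,0,0],[0,0,0],[0,0,0]], twist=[[0,0,0],[0,0,0],[0,0,0],[0,0,0],[0,0,0],[0,0,0],[0,0,0],[0,0,0]], grip=[1,1,1,1,1,1,1,1], grip_force=70)

```text
clock: 4.75
ee_pos: [0.5935, -0.3044, 0.1522]
tcp_rot: [[-0.985, 0.17, 0.001], [0.17, 0.985, -0.0], [-0.001, -0.0, -1.0]]
force: [0.2, 1.3, 5.7]
finger_gap: 0.0254
finger_force: 68.7
```

Call:
jog_arm(delta_pos=[[0,0,-15],[0,0,-30],[0,0,-35],[0,0,-35],[0,0,-30],[0,0,-13],[0,0,0]], twist=[[0,0,0],[0,0,0],[0,0,0],[0,0,0],[0,0,0],[0,0,0],[0,0,0]], grip=[1,1,1,1,1,1,1])

```text
clock: 5.45
ee_pos: [0.5937, -0.305, 0.3107]
tcp_rot: [[-0.985, 0.17, 0.002], [0.17, 0.985, -0.002], [-0.003, -0.002, -1.0]]
force: [0.6, -0.0, -2.5]
finger_gap: 0.0253
finger_force: 69.2
```

Call:
jog_arm(delta_pos=[[8,18,0],[16,35,0],[16,35,0],[16,35,0],[16,35,0],[16,36,0],[16,36,0],[10,22,0],[6,14,0],[0,0,0]], twist=[[0,0,0],[0,0,0],[0,0,0],[0,0,0],[0,0,0],[0,0,0],[0,0,0],[0,0,0],[0,0,0],[0,0,0]], grip=[1,1,1,1,1,1,1,1,1,1])

```text
clock: 6.45
ee_pos: [0.5191, -0.0202, 0.3077]
tcp_rot: [[-0.986, 0.168, -0.003], [0.168, 0.986, 0.001], [0.003, 0.001, -1.0]]
force: [0.3, 0.1, -1.8]
finger_gap: 0.0251
finger_force: 69.5
```

Call:
jog_arm(delta_pos=[[0,0,0],[0,0,0]], twist=[[0,0,0],[0,0,0]], grip=[1,1])

```text
clock: 6.65
ee_pos: [0.5205, -0.0231, 0.3086]
tcp_rot: [[-0.985, 0.171, -0.001], [0.171, 0.985, -0.0], [0.001, -0.001, -1.0]]
force: [-0.5, 0.1, -2.7]
finger_gap: 0.0252
finger_force: 69.5
```

```bash
python3 - <<'E'
from h import *
s=ctrl.sense();R=np.array(s['tcp_rot']);e=s['ee_pos'];print(s['q'].round(1),e,s['force'],s['torque'],s['finger_gap'])
C=cam('wrist',s);im=ctrl.capture('wrist');cv2.imwrite('pics/w3.png',im)
S=cam('scene');sc=ctrl.capture('scene');cv2.imwrite('pics/s3.png',sc)
tip=e-[0,0,.1372];print('tip wrist',proj(C,tip),'scene',proj(S,tip),'cam wrist',proj(C,[.52,-.021,.044]))
w=im[100:300,190:390]
w=cv2.resize(w,(590,590),interpolation=2)
u=proj(S,tip).astype(int);k=cv2.resize(sc[u[1]-100:u[1]+60,u[0]-28:u[0]+28],(206,590),interpolation=2)
cv2.imwrite('pics/m1.png',np.hstack([w,k]))
E
```

```text
[-14.8   9.5  84.   -0.   86.6 -94.9] [ 0.52045654 -0.02310494  0.30858913] [-0.51311378  0.07414262 -2.67164491] [ 0.00486471  0.0190214  -0.01691482] 0.025183401128710033
tip wrist [284.30033009 193.69823785] scene [252.82930529 200.03474821] cam wrist [285.76278359 165.15780166]
```

View pics/m1.png

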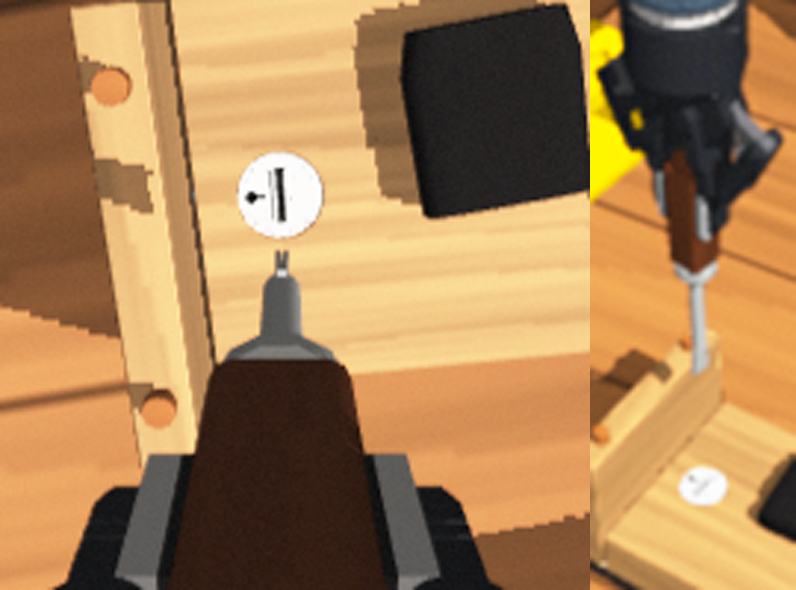

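The wrist view shows the blade edge-on at about (285,186), so its width lies along the tool's x. The cam disc is at (285,166) with its arrow toward the open panel, and its slot runs within a few degrees of the tool's x. I'll measure these by mask.

```bash
cat > m.py <<'E'
from h import *
import sys
def measure(im,s,tipoff=.1372,verbose=True):
    C=cam('wrist',s);R=np.array(s['tcp_rot']);e=np.array(s['ee_pos'])
    g=cv2.cvtColor(im,cv2.COLOR_BGR2GRAY); hsv=cv2.cvtColor(im,cv2.COLOR_BGR2HSV)
    m=((hsv[...,1]<40)&(g>200)).astype(np.uint8)
    p=proj(C,[.52,-.021,.044]); n,l,st,ce=cv2.connectedComponentsWithStats(m)
    k=min([i for i in range(1,n) if st[i,4]>100],key=lambda i:np.hypot(*(ce[i]-p)))
    cnt=max(cv2.findContours((l==k).astype(np.uint8),0,1)[0],key=cv2.contourArea)
    hull=cv2.convexHull(cnt); el=cv2.fitEllipse(hull); c=np.array(el[0])
    W=onplane(C,c,.044); print('disc px',c.round(2),np.round(el[1],1),'world',W.round(4),'diam mm',np.round([2000*abs(onplane(C,c+[el[1][0]/2,0],.044)-W)@[.5,.5,0]],1))
    # slot: dark pixels within the disc
    mask=np.zeros_like(g);cv2.fillConvexPoly(mask,hull,1);mask=cv2.erode(mask,np.ones((5,5)))
    v,u=np.where((mask>0)&(g<110)); print('dark n',len(u))
    P=np.array([onplane(C,(a,b),.042) for a,b in zip(u,v)])
    L=(P-e)@R; # tool coords
    return C,R,e,W,L,P
E
python3 - <<'E'
from m import *
s=ctrl.sense();im=cv2.imread('pics/w3.png')
C,R,e,W,L,P=measure(im,s)
print('cam in tool mm',((W-e)@R*1e3).round(1))
c=((W-e)@R)
sel=(abs(L[:,1]-c[1])<.003);q=L[sel]*1e3
f=np.polyfit(q[:,0],q[:,1],1);print(len(q),'slot ang deg',np.degrees(np.arctan(f[0])),'x range',q[:,0].min(),q[:,0].max(),'y at c',np.polyval(f,c[0]*1e3))
g=cv2.cvtColor(im,cv2.COLOR_BGR2GRAY)
print(g[180:206:2,276:296])
print(g[156:180:2,276:296])
E
```

```text
disc px [284.44 165.56] [28.3 28.6] world [ 0.5204 -0.0226  0.044 ] diam mm [19.6]
dark n 39
cam in tool mm [  0.    0.6 264.9]
31 slot ang deg -3.3424555671925824 x range -10.668436108062318 10.000320036362915 y at c 0.917894936623493
[[201 201 200 195 181 197 205 228 232 204 200 212 193 185 187 201 203 204
  202 205]
 [204 204 204 205 205 207 208 208 209 209 202 203 204 203 203 204 206 207
  206 206]
 [216 216 216 218 219 218 219 203 193 216 196 200 214 218 217 218 219 219
  219 220]
 [220 219 221 222 221 220 221 145  94 156 101 128 217 222 224 223 223 223
  223 223]
 [224 224 223 222 220 220 220 142  95 108  91 149 215 220 219 218 218 219
  219 219]
 [218 218 216 218 219 217 218 140  93  86  82 156 213 214 214 213 213 214
  212 210]
 [209 209 209 207 206 205 192 144 217 223 222 172 191 199 201 201 202 198
  200 200]
 [199 201 200 201 177 116  87  91  97  98 102 104 105 133 186 201 202 201
  201 198]
 [198 198 198 155  95  82  82  87  83  87  87  93 104 121 138 176 193 196
  195 195]
 [195 195 194 117  82  83  83  89  84  88  84  93  99 118 137 169 203 205
  209 208]
 [198 199 199 
[... 562 characters left out ...]
 252 252
  252 252]
 [245 251 252 250 252 236 210 207  71  40 192 253 252 252 252 252 252 252
  252 252]
 [ 15 113 121 130 250 236 199 233  87  12 175 252 243 251 252 252 252 252
  252 252]
 [203 250 252 252 252 246 184 253 125  14 151 252 250 251 252 252 252 252
  252 252]
 [251 251 252 252 249 248 189 250 117  12 111 252 253 252 252 251 252 252
  252 252]
 [252 252 252 251 252 251 193 245 135  27 110 245 252 252 252 252 251 252
  251 252]
 [249 251 251 251 247 251 227 244 142  78  92 240 252 252 252 251 251 246
  244 250]
 [244 248 251 252 251 252 251 252 248 248 252 252 252 252 249 251 252 246
  225 153]
 [212 234 241 247 246 247 248 251 252 253 253 252 242 251 248 239 206 171
  197 202]]
```

Call:
jog_arm(delta_pos=[[0,0,10],[0,0,20],[0,0,20],[0,0,20],[0,0,16],[0,0,10],[0,0,0],[0,0,0],[0,0,0]], twist=[[0,0,-3.3],[0,0,0],[0,0,0],[0,0,0],[0,0,0],[0,0,0],[0,0,0],[0,0,0],[0,0,0]], grip=[1,1,1,1,1,1,1,1,1])

```text
clock: 7.65
ee_pos: [0.5209, -0.0223, 0.2143]
tcp_rot: [[-0.994, 0.113, 0.002], [0.113, 0.994, -0.001], [-0.002, -0.0, -1.0]]
force: [-0.2, -0.5, -2.4]
finger_gap: 0.0253
finger_force: 69.3
```

```bash
python3 - <<'E'
from m import *
s=ctrl.sense();im=ctrl.capture('wrist');cv2.imwrite('pics/w4.png',im)
R=np.array(s['tcp_rot']);e=s['ee_pos'];print(e,R.round(4).tolist(),s['force'],s['torque'])
C=cam('wrist',s)
print('pred tip',proj(C,e+R@[0,0,.1372]),'far edge',proj(C,e+R@[-.007,0,.1372]))
try:
    C,R,e,W,L,P=measure(im,s);c=(W-e)@R;print('cam in tool',c*1e3)
    q=L[abs(L[:,1]-c[1])<.004]*1e3;print(q[:,0].min(),q[:,0].max());q=q[q[:,0]<c[0]*1e3+20]
    f=np.polyfit(q[:,0],q[:,1],1);print(np.degrees(np.arctan(f[0])),np.polyval(f,c[0]*1e3))
except Exception as x: print(x)
u=proj(C,e+R@[0,0,.1372])
k=im[130:230,225:345]
cv2.imwrite('pics/c5.png',cv2.resize(k,None,fx=6,fy=6,interpolation=2))
E
```

```text
[ 0.52093783 -0.02229753  0.21434915] [[-0.9936, 0.1133, 0.0019], [0.1133, 0.9936, -0.0005], [-0.0019, -0.0003, -1.0]] [-0.16448597 -0.5366576  -2.40726555] [ 0.03896166 -0.0308706   0.02779025]
pred tip [284.1868423  193.59382351] far edge [284.17681942 201.54681779]
disc px [283.69 183.17] [35.9 36.4] world [ 0.5201 -0.0226  0.044 ] diam mm [18.5]
dark n 117
cam in tool [  1.08150004  -0.39024916 170.34749009]
-13.916619661468827 10.334071902046347
1.8014917358912184 -0.06620517669187376
```

View pics/c5.png

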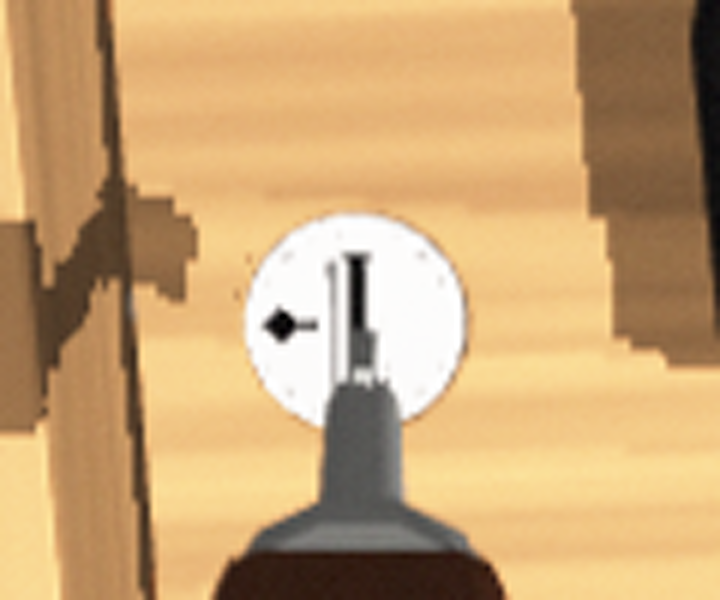

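The blade sits about 1.1 mm to the tool's +y of the slot's centre line: blade column 285.0, disc centre 283.7. I'll correct that and check the residual slot angle numerically.

Call:
jog_arm(delta_pos=[[0,-1.1,5],[0,0,8],[0,0,0],[0,0,0],[0,0,0]], twist=[[0,0,0],[0,0,0],[0,0,0],[0,0,0],[0,0,0]], grip=[1,1,1,1,1])

```text
clock: 8.2
ee_pos: [0.5201, -0.023, 0.2003]
tcp_rot: [[-0.994, 0.113, 0.0], [0.113, 0.994, 0.0], [-0.0, 0.0, -1.0]]
force: [0.4, 0.2, -1.8]
finger_gap: 0.0252
finger_force: 69.4
```

```bash
python3 - <<'E'
from m import *
s=ctrl.sense();im=ctrl.capture('wrist');cv2.imwrite('pics/w5.png',im)
C,R,e,W,L,P=measure(im,s);print(e,(W-e)@R*1e3)
print('pred tip',proj(C,e+R@[0,0,.1372]))
g=cv2.cvtColor(im,cv2.COLOR_BGR2GRAY);print(g[168:206,274:296])
g4=cv2.cvtColor(cv2.imread('pics/w4.png'),cv2.COLOR_BGR2GRAY);print(g4[170:186,278:290])
E
```

```text
disc px [284.56 188.03] [37.3 37.8] world [ 0.5202 -0.0227  0.044 ] diam mm [18.5]
dark n 150
[ 0.52014051 -0.02302381  0.20032928] [-2.77864653e-02  3.75598287e-01  1.56329285e+02]
pred tip [284.18683903 193.59572899]
[[198 200 199 200 201 200 201 198 198 194 194 196 195 188 189 190 189 192
  192 190 193 192]
 [202 203 200 202 199 194 189 186 198 186 184 183 206 190 188 178 185 197
  200 199 199 200]
 [205 205 203 189 205 199 225 230 242 233 236 236 242 239 233 212 211 194
  185 187 199 203]
 [208 195 208 231 240 239 251 252 253 253 253 253 254 253 252 248 247 238
  235 201 176 194]
 [210 229 240 252 252 252 252 252 252 253 253 253 254 252 252 252 252 253
  253 244 212 186]
 [237 253 252 247 251 252 252 252 252 252 252 252 252 252 252 252 252 250
  252 253 253 243]
 [251 254 252 242 252 252 252 252 252 252 252 252 252 252 252 252 252 242
  251 254 254 254]
 [252 252 252 252 252 252 252 252 252 248 248 248 248 245 252 252 252 242
  251 252 253 254]
 [251 252 252 252 252 252 252 250 240 203 187 190 189 179 247 252 252 242
  251 252 252 252]
 [251 252 252 252 249 252 242 228 213 143  4
[... 2770 characters left out ...]
240 166 123 121 131 179 247 252 252]
 [252 234 207 240 198  63  12  83 186 248 252 252]
 [252 191 149 231 235  88   9  90 227 253 253 252]
 [252 192 150 230 234  89  14  67 228 253 253 252]
 [252 227 160 231 235  87  10  69 226 253 253 252]
 [252 245 171 231 236  88   9  67 227 253 253 252]
 [252 246 173 230 235  87   9  71 227 253 253 252]
 [252 246 172 230 235  87   8  75 227 253 253 252]
 [252 246 176 230 235  91  14  75 227 253 253 252]
 [252 249 188 231 235  87   5  74 227 253 252 252]
 [251 252 193 231 234  89   9  76 226 253 251 252]
 [250 252 190 232 234  89  10  73 227 253 250 251]
 [249 252 192 230 235  94  37  73 201 245 250 252]
 [251 252 193 231 235 105  73  82 122 179 240 251]]
```

The slot is now vertical in the image, so the blade is aligned. The blade is 0 to 0.3 mm off centre, so I'll nudge it and descend, watching the force.

Call:
jog_arm(delta_pos=[[0,-0.2,7],[0,0,7],[0,0,2],[0,0,1],[0,0,0],[0,0,0]], twist=[[0,0,0],[0,0,0],[0,0,0],[0,0,0],[0,0,0],[0,0,0]], grip=[1,1,1,1,1,1])

```text
clock: 8.85
ee_pos: [0.5202, -0.0233, 0.1835]
tcp_rot: [[-0.994, 0.113, 0.0], [0.113, 0.994, -0.0], [-0.0, -0.0, -1.0]]
force: [-0.3, 0.3, -3.5]
finger_gap: 0.0252
finger_force: 69.4
```

Call:
jog_arm(delta_pos=[[0,0,1],[0,0,1],[0,0,0],[0,0,0]], twist=[[0,0,0],[0,0,0],[0,0,0],[0,0,0]], grip=[1,1,1,1])

```text
clock: 9.25
ee_pos: [0.52, -0.0233, 0.1813]
tcp_rot: [[-0.994, 0.113, -0.0], [0.113, 0.994, -0.0], [0.0, -0.0, -1.0]]
force: [-0.3, 0.0, -2.4]
finger_gap: 0.0253
finger_force: 69.4
```

Call:
jog_arm(delta_pos=[[0,0,1],[0,0,0],[0,0,0]], twist=[[0,0,0],[0,0,0],[0,0,0]], grip=[1,1,1])

```text
clock: 9.55
ee_pos: [0.5201, -0.0233, 0.1803]
tcp_rot: [[-0.994, 0.113, -0.0], [0.113, 0.994, -0.0], [0.0, -0.0, -1.0]]
force: [0.1, 0.1, -2.4]
finger_gap: 0.0251
finger_force: 69.4
```

Call:
jog_arm(delta_pos=[[0,0,1],[0,0,0.5],[0,0,0],[0,0,0]], twist=[[0,0,0],[0,0,0],[0,0,0],[0,0,0]], grip=[1,1,1,1])

```text
clock: 9.95
ee_pos: [0.52, -0.0233, 0.1788]
tcp_rot: [[-0.994, 0.113, -0.0], [0.113, 0.994, -0.0], [0.0, -0.0, -1.0]]
force: [1.1, -0.1, -3.2]
finger_gap: 0.0254
finger_force: 69.4
```

Call:
jog_arm(delta_pos=[[0,0,1],[0,0,0],[0,0,0]], twist=[[0,0,0],[0,0,0],[0,0,0]], grip=[1,1,1])

```text
clock: 10.25
ee_pos: [0.52, -0.0233, 0.1778]
tcp_rot: [[-0.994, 0.113, -0.0], [0.113, 0.994, 0.0], [0.0, -0.0, -1.0]]
force: [-0.2, 0.3, -2.2]
finger_gap: 0.025
finger_force: 69.4
```

Call:
jog_arm(delta_pos=[[0,0,1],[0,0,0],[0,0,0]], twist=[[0,0,0],[0,0,0],[0,0,0]], grip=[1,1,1])

```text
clock: 10.55
ee_pos: [0.52, -0.0233, 0.1768]
tcp_rot: [[-0.994, 0.113, -0.0], [0.113, 0.994, 0.0], [0.0, -0.0, -1.0]]
force: [0.6, 0.3, -3.2]
finger_gap: 0.0251
finger_force: 69.4
```

Call:
jog_arm(delta_pos=[[0,0,1],[0,0,0],[0,0,0]], twist=[[0,0,0],[0,0,0],[0,0,0]], grip=[1,1,1])

```text
clock: 10.85
ee_pos: [0.52, -0.0232, 0.1758]
tcp_rot: [[-0.994, 0.113, -0.0], [0.113, 0.994, -0.0], [0.0, -0.0, -1.0]]
force: [-0.7, 0.4, -3.0]
finger_gap: 0.0254
finger_force: 69.4
```

Call:
jog_arm(delta_pos=[[0,0,0.7],[0,0,0],[0,0,0]], twist=[[0,0,0],[0,0,0],[0,0,0]], grip=[1,1,1])

```text
clock: 11.15
ee_pos: [0.52, -0.0233, 0.1751]
tcp_rot: [[-0.994, 0.113, -0.0], [0.113, 0.994, -0.0], [0.0, -0.0, -1.0]]
force: [-0.3, 0.0, -2.8]
finger_gap: 0.0249
finger_force: 69.4
```

```bash
python3 - <<'E'
from m import *
for _ in range(3):
    s=ctrl.sense(); print(s['force'].round(2),s['torque'].round(3),s['q'].round(2))
im=ctrl.capture('wrist');cv2.imwrite('pics/w6.png',im)
g=cv2.cvtColor(im,cv2.COLOR_BGR2GRAY)
C,R,e,W,L,P=measure(im,s);print(e,(W-e)@R*1e3);print(g[176:204:2,276:296])
E
```

```text
[-0.34  0.03 -2.85] [-0.057  0.025  0.011] [-14.85  14.44  96.73  -0.    68.84 -98.36]
[-0.34  0.03 -2.85] [-0.057  0.025  0.011] [-14.85  14.44  96.73  -0.    68.84 -98.36]
[-0.34  0.03 -2.85] [-0.057  0.025  0.011] [-14.85  14.44  96.73  -0.    68.84 -98.36]
disc px [285.29 195.52] [40.1 40.3] world [ 0.5201 -0.0224  0.044 ] diam mm [18.3]
dark n 50
[ 0.52002524 -0.02326694  0.17506728] [2.44314916e-02 9.02606461e-01 1.31067255e+02]
[[205 196 190 205 201 229 233 228 229 234 236 240 231 212 196 193 182 189
  201 206]
 [241 252 252 252 252 253 254 253 254 254 253 254 253 253 252 253 254 251
  237 193]
 [253 251 252 253 253 252 247 252 252 252 252 253 253 253 253 252 245 248
  252 254]
 [243 239 188 251 252 253 249 244 244 243 243 246 244 252 253 253 253 253
  253 253]
 [176 183 176 176 223 208 236 141  54  16  55 113 214 253 253 253 253 252
  253 253]
 [175 176 175 174 167 155 153 120  89  54  94 129 246 253 253 253 253 253
  252 253]
 [175 175 176 175 164 155 154 108  90  89  87 124 246 253 253 253 247 252
  253 253]
 [172 173 174 177 164 154 151 107  92  89  88 137 246 253 253 253 252 252
  253 252]
 [174 173 176 175 163 153 143 122 187 223 225 165 240 253 253 252 252 252
  252 252]
 [174 174 172 174 143 103  89  95  99 135 160 103 101 148 244 252 252 252
  252 252]
 [ 29  29 105 131  89  87  87  88  87  88  92  89 101 117 136 236 252 252
  252 252]
 [163 152 170 108  85  87  84  87  88  89  89  87 100 118 135 192 251 252
  253 252]
 [252 198 229 119  86  85  86  88  90  90  90  90  99 113 135 190 251 252
  252 252]
 [252 252 241 121  87  87  89  90  90  92  92  93  97 114 132 152 251 252
  252 252]]
```

The blade is in the slot with no contact load, and its offset is about 0.2 mm. I'll start turning clockwise with positive twist and sample the torque between steps.

```bash
cat > t.py <<'E'
from h import *
t=[];f=[]
for _ in range(4):
    s=ctrl.sense();t.append(s['torque']);f.append(s['force']);ctrl.capture('wrist')
R=np.array(s['tcp_rot']);print('clk',round(s['clock'],2),'yaw',np.degrees(np.arctan2(R[1,0],R[0,0])).round(2),'T',np.mean(t,0).round(3),'Tz',np.array(t)[:,2].round(3),'Ftool',(np.mean(f,0)@R).round(2),s['ee_pos'].round(4))
E
python3 t.py
```

```text
clk 11.35 yaw 173.51 T [-0.049 -0.028  0.064] Tz [0.067 0.089 0.067 0.032] Ftool [ 0.21 -0.49  2.85] [ 0.5201 -0.0233  0.1751]
```

Call:
jog_arm(delta_pos=[[0,0,0],[0,0,0],[0,0,0],[0,0,0],[0,0,0],[0,0,0]], twist=[[0,0,4],[0,0,4],[0,0,4],[0,0,4],[0,0,0],[0,0,0]], grip=[1,1,1,1,1,1])

```text
clock: 12.0
ee_pos: [0.5199, -0.0233, 0.1751]
tcp_rot: [[-0.925, 0.381, -0.0], [0.381, 0.925, -0.0], [0.0, -0.0, -1.0]]
force: [-0.9, -0.9, -2.2]
finger_gap: 0.0253
finger_force: 69.4
```

```bash
python3 t.py
```

```text
clk 12.15 yaw 157.57 T [-0.176  0.279  0.097] Tz [0.109 0.066 0.094 0.118] Ftool [ 0.42 -0.96  2.15] [ 0.5199 -0.0233  0.1751]
```

Call:
jog_arm(delta_pos=[[0,0,0],[0,0,0],[0,0,0],[0,0,0],[0,0,0],[0,0,0]], twist=[[0,0,4],[0,0,4],[0,0,4],[0,0,4],[0,0,0],[0,0,0]], grip=[1,1,1,1,1,1])

```text
clock: 12.8
ee_pos: [0.5198, -0.0231, 0.1751]
tcp_rot: [[-0.784, 0.621, -0.001], [0.621, 0.784, 0.0], [0.001, -0.0, -1.0]]
force: [-1.5, -0.5, -0.9]
finger_gap: 0.0252
finger_force: 69.5
```

```bash
python3 t.py
```

```text
clk 12.95 yaw 141.58 T [0.049 0.588 0.149] Tz [0.159 0.15  0.154 0.135] Ftool [ 1.41 -1.01  1.46] [ 0.5198 -0.0231  0.1751]
```

Call:
jog_arm(delta_pos=[[0,0,0],[0,0,0],[0,0,0],[0,0,0]], twist=[[0,0,3],[0,0,3],[0,0,0],[0,0,0]], grip=[1,1,1,1])

```text
clock: 13.4
ee_pos: [0.5198, -0.0231, 0.175]
tcp_rot: [[-0.715, 0.7, -0.001], [0.7, 0.715, 0.0], [0.001, -0.0, -1.0]]
force: [-3.2, 1.5, -0.9]
finger_gap: 0.0254
finger_force: 69.6
```

```bash
python3 t.py
```

```text
clk 13.55 yaw 135.56 T [0.213 0.761 0.129] Tz [0.165 0.143 0.124 0.083] Ftool [ 3.05 -1.43  0.81] [ 0.5199 -0.0232  0.175 ]
```

Call:
jog_arm(delta_pos=[[0,0,0],[0,0,0],[0,0,0]], twist=[[0,0,3],[0,0,0],[0,0,0]], grip=[1,1,1])

```text
clock: 13.9
ee_pos: [0.5199, -0.0231, 0.1751]
tcp_rot: [[-0.677, 0.736, -0.0], [0.736, 0.677, 0.0], [0.0, -0.0, -1.0]]
force: [-3.1, 1.1, -1.6]
finger_gap: 0.0252
finger_force: 69.7
```

```bash
python3 t.py; cp pics/w6.png pics/w6b.png; python3 -c "
from h import *
cv2.imwrite('pics/w7.png',ctrl.capture('wrist'))"
```

```text
clk 14.05 yaw 132.55 T [0.325 0.856 0.145] Tz [0.163 0.149 0.159 0.107] Ftool [ 2.36 -1.6   0.79] [ 0.5199 -0.0232  0.1751]
```

Call:
jog_arm(delta_pos=[[0.4,-0.3,0],[0.1,0,0],[0,0,0],[0,0,0]], twist=[[0,0,2],[0,0,2],[0,0,0],[0,0,0]], grip=[1,1,1,1])

```text
clock: 14.55
ee_pos: [0.5197, -0.023, 0.1751]
tcp_rot: [[-0.623, 0.782, 0.0], [0.782, 0.623, 0.0], [-0.0, 0.0, -1.0]]
force: [-0.9, 1.1, -1.5]
finger_gap: 0.0257
finger_force: 69.5
```

```bash
python3 t.py
```

```text
clk 14.7 yaw 128.54 T [0.45  0.527 0.143] Tz [0.111 0.151 0.155 0.153] Ftool [ 1.64 -0.67  1.78] [ 0.5196 -0.0231  0.1751]
```

Call:
jog_arm(delta_pos=[[0.05,0,0],[0,0,0],[0,0,0]], twist=[[0,0,3],[0,0,0],[0,0,0]], grip=[1,1,1])

```text
clock: 15.05
ee_pos: [0.5196, -0.023, 0.1751]
tcp_rot: [[-0.582, 0.813, 0.0], [0.813, 0.582, 0.0], [-0.0, 0.0, -1.0]]
force: [-1.0, 1.6, -2.2]
finger_gap: 0.025
finger_force: 69.3
```

```bash
python3 t.py
```

```text
clk 15.2 yaw 125.55 T [0.527 0.393 0.139] Tz [0.145 0.135 0.158 0.117] Ftool [1.93 0.17 2.4 ] [ 0.5196 -0.023   0.1751]
```

Call:
jog_arm(delta_pos=[[0.15,0,0],[0,0,0],[0,0,0]], twist=[[0,0,3],[0,0,0],[0,0,0]], grip=[1,1,1])

```text
clock: 15.55
ee_pos: [0.5195, -0.0229, 0.1751]
tcp_rot: [[-0.539, 0.843, 0.0], [0.843, 0.539, 0.0], [-0.0, 0.0, -1.0]]
force: [-0.1, 2.8, -2.5]
finger_gap: 0.0257
finger_force: 69.3
```

```bash
python3 t.py
```

```text
clk 15.7 yaw 122.55 T [0.569 0.231 0.12 ] Tz [0.162 0.086 0.066 0.165] Ftool [1.97 0.42 3.23] [ 0.5195 -0.0229  0.1751]
```

Call:
jog_arm(delta_pos=[[0.05,0,0],[0,0,0],[0,0,0]], twist=[[0,0,2.5],[0,0,0],[0,0,0]], grip=[1,1,1])

```text
clock: 16.05
ee_pos: [0.5195, -0.0229, 0.1751]
tcp_rot: [[-0.501, 0.865, 0.0], [0.865, 0.501, 0.0], [-0.0, 0.0, -1.0]]
force: [0.2, 2.1, -3.0]
finger_gap: 0.0254
finger_force: 69.3
```

```bash
python3 t.py
```

```text
clk 16.2 yaw 120.04 T [0.588 0.14  0.148] Tz [0.186 0.121 0.16  0.126] Ftool [1.73 0.94 3.26] [ 0.5194 -0.0229  0.1751]
```

Call:
jog_arm(delta_pos=[[0.05,0,0],[0,0,0],[0,0,0]], twist=[[0,0,2.5],[0,0,0],[0,0,0]], grip=[1,1,1])

```text
clock: 16.55
ee_pos: [0.5194, -0.0228, 0.1751]
tcp_rot: [[-0.463, 0.886, 0.0], [0.886, 0.463, 0.0], [-0.0, 0.0, -1.0]]
force: [-0.2, 2.1, -4.0]
finger_gap: 0.0252
finger_force: 69.3
```

```bash
sed -i 's/range(4)/range(8)/' t.py; python3 t.py
```

```text
clk 16.9 yaw 117.52 T [0.663 0.036 0.153] Tz [0.192 0.139 0.136 0.141 0.157 0.158 0.163 0.143] Ftool [2.02 0.69 3.58] [ 0.5194 -0.0228  0.1751]
```

Call:
jog_arm(delta_pos=[[0.05,0,0],[0,0,0],[0,0,0]], twist=[[0,0,2.5],[0,0,0],[0,0,0]], grip=[1,1,1])

```text
clock: 17.25
ee_pos: [0.5194, -0.0228, 0.1751]
tcp_rot: [[-0.424, 0.906, 0.0], [0.906, 0.424, -0.0], [-0.0, 0.0, -1.0]]
force: [-0.0, 1.3, -3.5]
finger_gap: 0.0251
finger_force: 69.3
```

```bash
python3 t.py
```

```text
clk 17.6 yaw 115.02 T [ 0.674 -0.052  0.152] Tz [0.133 0.16  0.183 0.143 0.166 0.18  0.113 0.138] Ftool [1.84 0.78 3.99] [ 0.5193 -0.0228  0.1751]
```

Call:
jog_arm(delta_pos=[[0.05,0,0],[0,0,0],[0,0,0]], twist=[[0,0,2.5],[0,0,0],[0,0,0]], grip=[1,1,1])

```text
clock: 17.95
ee_pos: [0.5193, -0.0228, 0.1751]
tcp_rot: [[-0.384, 0.923, 0.0], [0.923, 0.384, -0.0], [-0.0, 0.0, -1.0]]
force: [0.6, 1.6, -3.7]
finger_gap: 0.0254
finger_force: 69.3
```

```bash
sed -i 's/range(8)/range(5)/' t.py; python3 t.py
```

```text
clk 18.15 yaw 112.53 T [ 0.682 -0.089  0.152] Tz [0.143 0.147 0.158 0.197 0.118] Ftool [2.11 0.9  3.48] [ 0.5193 -0.0228  0.1751]
```

Call:
jog_arm(delta_pos=[[0.05,0,0],[0,0,0],[0,0,0]], twist=[[0,0,2.5],[0,0,0],[0,0,0]], grip=[1,1,1])

```text
clock: 18.5
ee_pos: [0.5193, -0.0227, 0.1751]
tcp_rot: [[-0.343, 0.939, 0.0], [0.939, 0.343, -0.0], [-0.0, 0.0, -1.0]]
force: [-0.6, 2.1, -3.5]
finger_gap: 0.0252
finger_force: 69.3
```

```bash
python3 t.py; python3 - <<'E'
from h import *
# gap check: line profile along rack -y across plank end, side of cam, wrist view before/after
s=ctrl.sense();im=ctrl.capture('wrist');C=cam('wrist',s);cv2.imwrite('pics/w8.png',im)
E
```

```text
clk 18.7 yaw 110.03 T [ 0.683 -0.14   0.17 ] Tz [0.179 0.18  0.193 0.154 0.145] Ftool [1.8  0.97 3.4 ] [ 0.5193 -0.0227  0.1751]
```

Call:
jog_arm(delta_pos=[[0.05,0,0],[0,0,0],[0,0,0]], twist=[[0,0,2],[0,0,0],[0,0,0]], grip=[1,1,1])

```text
clock: 19.1
ee_pos: [0.5193, -0.0227, 0.1751]
tcp_rot: [[-0.31, 0.951, 0.0], [0.951, 0.31, -0.0], [-0.0, 0.0, -1.0]]
force: [0.5, 2.2, -3.5]
finger_gap: 0.0256
finger_force: 69.3
```

```bash
python3 t.py
```

```text
clk 19.3 yaw 108.03 T [ 0.665 -0.188  0.222] Tz [0.238 0.228 0.184 0.23  0.232] Ftool [1.83 1.43 3.56] [ 0.5193 -0.0226  0.1751]
```

Call:
jog_arm(delta_pos=[[0.05,0,0],[0,0,0],[0,0,0]], twist=[[0,0,1.5],[0,0,0],[0,0,0]], grip=[1,1,1])

```text
clock: 19.65
ee_pos: [0.5193, -0.0226, 0.1752]
tcp_rot: [[-0.284, 0.959, 0.0], [0.959, 0.284, -0.0], [-0.0, 0.0, -1.0]]
force: [1.3, 2.3, -4.3]
finger_gap: 0.025
finger_force: 69.3
```

```bash
python3 t.py
```

```text
clk 19.85 yaw 106.51 T [ 0.671 -0.214  0.217] Tz [0.236 0.19  0.213 0.202 0.243] Ftool [1.49 1.84 3.56] [ 0.5193 -0.0226  0.1751]
```

Torque is about 0.21 N m, in the middle of the snug range, and it climbed at about 1.1 rad, so I'll stop tightening. Next I'll back the blade off within its slot play, check the sensor bias, and then withdraw.

Call:
jog_arm(delta_pos=[[0,0,0],[0,0,0],[0,0,0],[0,0,0],[0,0,0]], twist=[[0,0,0],[0,0,-2.5],[0,0,-2],[0,0,0],[0,0,0]], grip=[1,1,1,1,1])

```text
clock: 20.4
ee_pos: [0.5193, -0.0226, 0.1751]
tcp_rot: [[-0.357, 0.934, 0.0], [0.934, 0.357, -0.0], [-0.0, 0.0, -1.0]]
force: [0.9, 2.4, -4.1]
finger_gap: 0.025
finger_force: 69.3
```

```bash
sed -i 's/range(5)/range(8)/' t.py; python3 t.py
```

```text
clk 20.75 yaw 111.0 T [ 0.625 -0.318  0.117] Tz [0.102 0.14  0.113 0.122 0.066 0.128 0.103 0.156] Ftool [1.38 1.59 3.78] [ 0.5193 -0.0226  0.1751]
```

Call:
jog_arm(delta_pos=[[0,0,0],[0,0,0],[0,0,0],[0,0,0]], twist=[[0,0,-2.5],[0,0,-3],[0,0,0],[0,0,0]], grip=[1,1,1,1])

```text
clock: 21.2
ee_pos: [0.5194, -0.0228, 0.1752]
tcp_rot: [[-0.445, 0.896, 0.0], [0.896, 0.445, -0.0], [-0.0, 0.0, -1.0]]
force: [1.2, 1.7, -2.3]
finger_gap: 0.0253
finger_force: 69.3
```

```bash
python3 t.py
```

```text
clk 21.55 yaw 116.49 T [ 0.413 -0.325  0.005] Tz [ 0.039 -0.005 -0.021 -0.009  0.066 -0.022  0.011 -0.022] Ftool [0.78 1.6  2.97] [ 0.5193 -0.0227  0.1752]
```

Unloaded bias is about 0, so the peak was a true ~0.215 N m, which is snug. Withdrawing straight up.

Call:
jog_arm(delta_pos=[[0,0,-2],[0,0,-3],[0,0,-5],[0,0,-10],[0,0,-20],[0,0,-20],[0,0,-20],[0,0,0],[0,0,0]], twist=[[0,0,0],[0,0,0],[0,0,0],[0,0,0],[0,0,0],[0,0,0],[0,0,0],[0,0,0],[0,0,0]], grip=[1,1,1,1,1,1,1,1,1])

```text
clock: 22.5
ee_pos: [0.5192, -0.0227, 0.2554]
tcp_rot: [[-0.446, 0.895, 0.001], [0.895, 0.446, -0.0], [-0.001, 0.001, -1.0]]
force: [0.8, 0.3, -3.4]
finger_gap: 0.0252
finger_force: 69.6
```

```bash
python3 t.py; python3 - <<'E'
from h import *
s=ctrl.sense();im=ctrl.capture('wrist');cv2.imwrite('pics/w9.png',im);C=cam('wrist',s)
u=proj(C,[.52,-.021,.044]).astype(int);print(u,proj(C,s['ee_pos']-[0,0,.1372]))
a=im[60:260,150:350] 
o=cv2.imread('pics/w4.png')[100:260,200:360]
cv2.imwrite('pics/m2.png',np.hstack([cv2.resize(a,(500,500),interpolation=2),cv2.copyMakeBorder(cv2.resize(o,(300,300),interpolation=2),0,200,0,0,0)]))
E
```

```text
clk 22.85 yaw 116.51 T [-0.004  0.023 -0.002] Tz [-0.043 -0.016  0.029 -0.02   0.012 -0.003  0.027 -0.005] Ftool [ 0.09 -0.07  2.6 ] [ 0.5189 -0.0225  0.2544]
[285 173] [284.43665841 192.99924932]
```

View pics/m2.png

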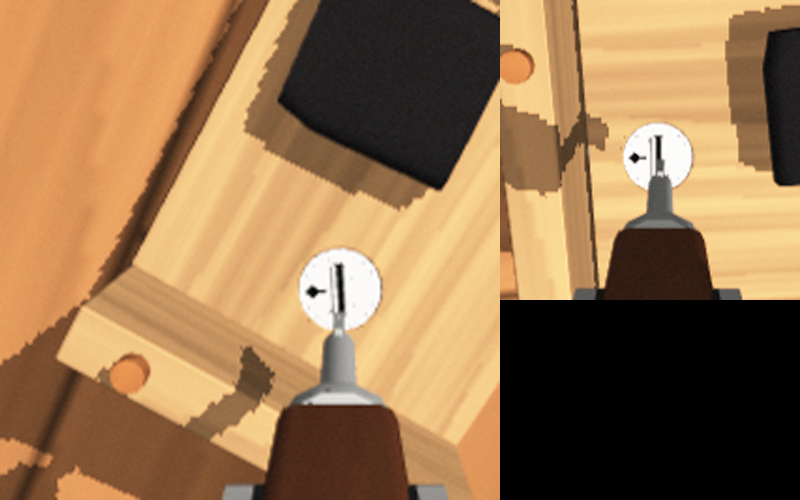

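The picture shows no dark gap line along the panel/plank seam, the cam's arrow turned about 60° relative to the rack, and the blade clear of the cam. The joint is closed, so I'll return the driver to its hole.

Call:
jog_arm(delta_pos=[[0,0,-8],[0,0,-8],[0,0,-8],[0,0,-8],[0,0,-8],[0,0,-8],[0,0,-8],[0,0,0]], twist=[[0,0,-7.7],[0,0,-7.7],[0,0,-7.7],[0,0,-7.7],[0,0,-7.7],[0,0,-7.6],[0,0,-7.6],[0,0,0]], grip=[1,1,1,1,1,1,1,1])

```text
clock: 23.75
ee_pos: [0.5198, -0.0228, 0.3122]
tcp_rot: [[-0.986, 0.169, 0.002], [0.169, 0.986, -0.001], [-0.002, -0.0, -1.0]]
force: [-0.1, 0.7, -2.5]
finger_gap: 0.0256
finger_force: 69.5
```

Call:
jog_arm(delta_pos=[[-8,-18,0],[-16,-35,0],[-16,-35,0],[-16,-35,0],[-16,-35,0],[-16,-35,0],[-16,-35,0],[-11,-23,0],[-6,-14,0],[0,0,0]], twist=[[0,0,0],[0,0,0],[0,0,0],[0,0,0],[0,0,0],[0,0,0],[0,0,0],[0,0,0],[0,0,0],[0,0,0]], grip=[1,1,1,1,1,1,1,1,1,1])

```text
clock: 24.75
ee_pos: [0.5932, -0.3062, 0.3095]
tcp_rot: [[-0.985, 0.174, -0.002], [0.174, 0.985, 0.001], [0.002, 0.0, -1.0]]
force: [-0.7, 0.2, -3.1]
finger_gap: 0.0252
finger_force: 69.6
```

```bash
python3 t.py; python3 - <<'E'
from h import *
s=ctrl.sense();R=np.array(s['tcp_rot']);e=s['ee_pos'];print(R.T@(np.array([.5936,-.3047,.1525])-e)*1e3)
im=ctrl.capture('wrist');cv2.imwrite('pics/w10.png',im)
C=cam('wrist',s);print('tip',proj(C,e+R@[0,0,.1372]))
g=cv2.cvtColor(im,cv2.COLOR_BGR2GRAY);print(g[176:206:3,270:300:2])
# hole: hole pixels expected
print('hole',proj(C,[.5936,-.3047,.11]))
E
```

```text
clk 25.1 yaw 170.27 T [ 0.002 -0.023  0.006] Tz [ 0.021  0.029 -0.003  0.01  -0.006  0.023 -0.014 -0.013] Ftool [0.25 0.73 2.48] [ 0.5935 -0.3031  0.3117]
[ -0.26090929  -1.38098349 159.17459062]
tip [284.21298973 193.56132272]
[[238 241 207 166 162 157 151 152 145 131 123 104 141 241 243]
 [237 240 235 107 106 106 111 113 116 117 109  98 185 241 243]
 [236 238 239 206 106 102 103 106 106 106 109 160 238 240 243]
 [235 237 240 238 231 193 153  94 101 162 218 240 239 240 242]
 [235 236 239 239 239 241 240  98  96 233 239 241 241 240 241]
 [234 237 239 239 239 240 240 167 170 231 237 240 239 240 240]
 [233 235 238 239 239 225  93 101 160 107 226 239 241 240 240]
 [234 234 236 239 239  95  89  92  92 106 144 238 241 240 240]
 [233 233 235 239 240  86  87  90  92 107 143 236 241 240 241]
 [233 233 235 238 224  85  87  90  93 106 140 234 240 241 241]]
hole [282.72916194 177.24389069]
```

Call:
jog_arm(delta_pos=[[0,-0.8,20],[0,0,20],[0,0,20],[0,0,25],[0,0,25],[0,0,25],[0,0,12],[0,0,6],[0,0,0],[0,0,0]], twist=[[0,0,0],[0,0,0],[0,0,0],[0,0,0],[0,0,0],[0,0,0],[0,0,0],[0,0,0],[0,0,0],[0,0,0]], grip=[1,1,1,1,1,1,1,1,1,1])

```text
clock: 26.2
ee_pos: [0.594, -0.3056, 0.1595]
tcp_rot: [[-0.985, 0.17, 0.002], [0.17, 0.985, -0.001], [-0.002, -0.001, -1.0]]
force: [0.5, -0.5, -2.2]
finger_gap: 0.0249
finger_force: 69.4
```

Call:
jog_arm(delta_pos=[[0,0,2],[0,0,1],[0,0,0.5],[0,0,0],[0,0,0]], twist=[[0,0,0],[0,0,0],[0,0,0],[0,0,0],[0,0,0]], grip=[1,1,1,1,1])

```text
clock: 26.7
ee_pos: [0.5933, -0.3051, 0.1547]
tcp_rot: [[-0.985, 0.17, 0.0], [0.17, 0.985, -0.0], [-0.0, -0.0, -1.0]]
force: [0.0, 0.9, -3.1]
finger_gap: 0.0255
finger_force: 69.4
```

Call:
jog_arm(delta_pos=[[0,0,1],[0,0,0.8],[0,0,0],[0,0,0]], twist=[[0,0,0],[0,0,0],[0,0,0],[0,0,0]], grip=[1,1,1,1])

```text
clock: 27.1
ee_pos: [0.5932, -0.3051, 0.1527]
tcp_rot: [[-0.985, 0.17, -0.0], [0.17, 0.985, 0.0], [0.0, 0.0, -1.0]]
force: [-0.4, -0.0, -3.2]
finger_gap: 0.0251
finger_force: 69.4
```

Call:
jog_arm(delta_pos=[[0,0,0.7],[0,0,0],[0,0,0]], twist=[[0,0,0],[0,0,0],[0,0,0]], grip=[1,1,1])

```text
clock: 27.4
ee_pos: [0.5934, -0.3052, 0.1523]
tcp_rot: [[-0.985, 0.17, 0.0], [0.17, 0.985, -0.0], [-0.0, -0.0, -1.0]]
force: [-0.2, -0.4, -2.2]
finger_gap: 0.0253
finger_force: 69.7
```

Call:
jog_arm(delta_pos=[[0,0,0.3],[0,0,0],[0,0,0],[0,0,0],[0,0,0],[0,0,0],[0,0,0],[0,0,0]], twist=[[0,0,0],[0,0,0],[0,0,0],[0,0,0],[0,0,0],[0,0,0],[0,0,0],[0,0,0]], grip=[1,1,0,0,0,0,0,0])

```text
clock: 28.2
ee_pos: [0.5933, -0.3051, 0.1518]
tcp_rot: [[-0.985, 0.17, -0.0], [0.17, 0.985, 0.0], [0.0, 0.0, -1.0]]
force: [0.7, 0.2, 0.1]
finger_gap: 0.0855
finger_force: 0.0
```

Call:
jog_arm(delta_pos=[[0,0,-15],[0,0,-25],[0,0,-30],[0,0,-30],[0,0,-30],[0,0,-25],[0,0,0],[0,0,0],[0,0,0]], twist=[[0,0,0],[0,0,0],[0,0,0],[0,0,0],[0,0,0],[0,0,0],[0,0,0],[0,0,0],[0,0,0]], grip=[0,0,0,0,0,0,0,0,0])

```text
clock: 29.1
ee_pos: [0.5928, -0.3048, 0.3051]
tcp_rot: [[-0.985, 0.17, -0.002], [0.17, 0.985, 0.002], [0.002, 0.001, -1.0]]
force: [-0.1, -0.9, 0.5]
finger_gap: 0.0851
finger_force: 0.0
```

```bash
python3 - <<'E'
from h import *
s=ctrl.sense();print(s['ee_pos'],s['finger_gap'],s['force'])
for n in('scene','side'):
    im=ctrl.capture(n);cv2.imwrite(f'pics/{n}_end.png',im);o=cv2.imread(f'pics/{n}0.png');C=cam(n)
    u=proj(C,[.5935,-.303,.16]).astype(int)
    for nm,x in(('before',o),('after',im)):
        w=x[u[1]-30:u[1]+30,u[0]-18:u[0]+22].astype(int);m=(w.max(2)<100)&(w[...,2]>w[...,0]+8);v,h=np.where(m)
        print(n,nm,m.sum(),'x',np.percentile(h,[5,50,95]),'y',np.percentile(v,[5,50,95]),'lean',np.polyfit(v,h,1)[0].round(3))
E
```

```text
[ 0.59275052 -0.30476993  0.30508933] 0.08509398203699747 [-0.13465698 -0.91878031  0.51968418]
scene before 147 x [11. 17. 25.] y [20.3 31.  40. ] lean 0.375
scene after 93 x [ 4.2 15.  19. ] y [13.2 30.  40. ] lean 0.416
side before 550 x [ 3. 17. 36.] y [ 1. 20. 43.] lean 0.313
side after 347 x [11. 19. 33.] y [ 1.  26.  42.7] lean 0.022
```

```bash
python3 - <<'E'
from h import *
s=ctrl.sense();im=ctrl.capture('wrist');cv2.imwrite('pics/w11.png',im)
C=cam('wrist',s);c=np.array([.5933,-.305,0])
print('pred top',proj(C,c+[0,0,.2025]),'pred handle base',proj(C,c+[0,0,.118]))
for nm,x in(('w2',cv2.imread('pics/w2.png')),('now',im)):
    w=x[150:240,240:320].astype(int);m=((w[...,2]<140)&(w[...,0]<60)).astype(np.uint8)
    n,l,st,ce=cv2.connectedComponentsWithStats(m);k=1+st[1:,4].argmax();l=l==k
    print(nm,'box',st[k]+[240,150,0,0,0])
    for r in range(10,90,8):
        h=np.where(l[r])[0]
        if len(h):print(r+150,h.min()+240,h.max()+240,end=' | ')
    print()
E
```

```text
pred top [283.95029918 206.8823133 ] pred handle base [283.69701488 181.37335049]
w2 box [ 257  170   35   54 1683]
176 262 289 | 184 260 290 | 192 258 290 | 200 257 291 | 208 257 291 | 216 257 290 | 
now box [ 267  168   34   53 1618]
168 275 290 | 176 270 297 | 184 268 298 | 192 267 300 | 200 267 300 | 208 267 300 | 216 267 300 |
```

The handle is upright: top and base both at column 283.5, where 283.9 and 283.7 were predicted, with the same height profile as at the start. It is released and the gripper is clear, so I'm handing in.

```bash
python3 -c "
from station import ctrl
print(ctrl.close_job())"
```

```text
the job is handed in; nothing more can be done
None
```

I drew the joint closed at about 0.215 N m (within the snug range), put the screwdriver back upright in its hole and let go, and handed the job in at about 29 s; the hand-in returned no verdict.

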